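Find the loose bolt and hold its cap open

ROBOT

A 6-joint arm with a two-finger parallel gripper is mounted at the origin on the work surface; the furniture and walls round the work are solid. World frame = base frame: x ahead of the robot, y to its left, z up, the work surface at z = 0. Lengths are in m, angles in rad, forces in N, time in s.
With the tool pointing down it reaches from about 0.4 to 0.825 m from the base axis. Payload 7 kg.
Tool frame: the origin (TCP) lies at the centre of the arm's flange, where the gripper is bolted on; the fingertips stand 178 mm ahead of it and the grasp point (between the pads) lies arm.tcp_to_grasp ahead of it (arm.tcp_to_grasp is the distance from the TCP to the grasp point, in m); z points along the fingers, y is the direction in which the jaws open and shut (so a half turn about z gives the same grasp; the last joint's range is limited). The gripper opens to 88 mm and grips with 3 to 60 N. Pads are 19 mm wide; open, the fingers measure 130 mm over their backs; the gripper's body (78 mm by 193 mm) begins 47 mm behind the grasp point.
Start: joints at [-0.905, 0.359, 0.012, 0, -1.224, -0.288], TCP at [0.249, -0.627, 0.405] pointing down, gripper open.
Joint ranges: [-3.07, 3.07], [-1.43, 2.12], [-1.02, 1.25], [-3.03, 1.67], [-3.05, -0], [-3.03, 3.03]. Speed limits (rad/s): [2.39, 2.39, 3.01, 3.14, 3.14, 3.14].

INTERFACE

Orientations are given as [roll, pitch, yaw] about the fixed x, y, z axes, in that order (R = Rz(yaw) Ry(pitch) Rx(roll)).
In Python, from station import arm gives the robot as it stands.
- The arm moves only by the tool move_arm, never from a script. Its argument "deltas" is a list of rows, each a list of 6 numbers: the shift along the world's x, y, z in mm, then the turn, a rotation vector about the world's x, y, z in degrees. In form: [[tx, ty, tz, ax, ay, az], ...]. A call has exactly 5 rows; each row shifts and turns the commanded pose from where the row before left it; what a row does not reach is not made up. A row lasts 1/12 s, in which the tool goes at most 41.7 mm and 7.16 degrees, less where a joint would pass 70% of its speed; a pose out of reach is approached as far as the arm can. A call with a gripper value outside its range is refused whole. "claw" is the closure in counts, from 0 (fully open) to 255 (shut), set as the call begins (left out, the last holds). The fingers move at their own pace and stop on an object; "squeeze" is the grip in N (left out, the last holds). Time passes only in rows, so rows that do not move let the fingers close, or fill a call up. It gives the time, the measured TCP pose, the force and the opening at its end, in the units of the state.
- arm.get_state(): the state, without advancing time (a new reading comes with each control period).
- arm.grab_frame(name): name is "scene" or "top" or "wrist"; returns the picture (480x640x3 uint8, red, green, blue); there is no depth.
- arm.calibration(name): a dict with "intrinsics" (3x3 intrinsics, pixels), "T" (4x4, takes a point from camera to world coordinates); the wrist camera has in their place "mount" (4x4, takes a point from camera to tool coordinates, whose origin is the TCP and whose axes are the flange's). Camera axes: x right, y up, looking along -z (the intrinsics and any distortion apply to the point x, -y, -z); pixel columns grow to the right and rows downward; lengths in m; the calibration is good to about 2 mm. A picture is of the moment at which its call begins: read the wrist's pose just before it. calibration takes no time and is no camera call.
- arm.job_done(): hands the job in, once; it reports no verdict.
Trained networks look in the newest picture that a camera, given by its name, has taken for a name from the list of things; names that differ only in an ending like _2 or _b are one class to them, and where a whole thing is asked for, a point or a joint stands for the part that bears it (a point fixed in the world has none). Each returns a list of dicts, best first, with "score" (0 to 1); they miss things now and then, are a little off and sometimes report something else, mostly with a low value. They report only what shows in the picture. A call takes as long as a camera call.
- arm.spot_in(thing, camera): "xy" ([column, row] in pixels, amid what is visible of it).
- arm.masks_of(thing, camera): "pixels" (480x640 bool, what is visible of it) and "xy" ([column, row] in pixels, amid what is visible of it).
- arm.spot_point(thing, camera): "xy" ([column, row] in pixels: a listed point, or the origin of a listed thing).
The state is a dict: "t": time; "q": joint angles; "qd": joint speeds; "joint_efforts": joint torques, N m; "eef_pos": TCP position; "ee_rot": TCP orientation; "force": force on the tool from outside, world axes, zero at the start; "moment": the same for the moment, N m; "width": finger opening in m.
Only numpy, scipy, OpenCV 4.12 (cv2) and the standard library are available. Lean on these libraries where they do the work, as an engineer would, in place of code of your own. Each camera call takes 0.05 s, during which the arm holds its last target. There are 200 camera calls.

TASK

Tap the three bolts of the clamp block from above with the fingertips, one after the other from left to right, to find the loose one: it drops when tapped. Then lift only that bolt's hinged cap by the grip barrel at its front, about 45 degrees open or more, and finish while still holding it open with the fingers, so that the bolt can be reached; the other caps stay shut. Leave the side cutters, the solder spool and the relay where they are.

Things in the scene. Friction and masses are not known exactly. Their poses are not given: they have to be found in the camera images.
- clamp_block: Aluminium clamp block fixed to the desk, 85 x 250 x 45 mm (x from -35 to +50 mm). Origin on its underside below the middle bolt; x points away from the robot (yaw -0.25 to 0.05 rad), y along the row of bolts to the left, z up. Bolts at x = 0, y = +80, 0, -80 mm: left, middle, right, each with a hinged cap. One bolt is loose; which one changes from start to start and cannot be seen.
- bolt_left_top (a point): Centre of the top of the left bolt's steel hex head, 19 mm across, 65 mm above the desk at the start, where it stands 14 mm proud of its cap. Tap it straight down from above with closed fingers.
- bolt_left (a joint): How far the left bolt has sunk (m): 0 at the start. A tight bolt gives less than 1 mm when tapped; the loose one drops 6 mm to its stop under a push of more than about 2 N and stays down.
- cap_left_grip (a point): Centre of the grip barrel of the left cap: 16 mm diameter, 16 mm long along the block's y, flat ends pinched along y from above; on a tongue 10 mm wide, 58 mm in front of the bolt, 49 mm above the desk when shut, nothing below or beside it. The cap is a dark steel plate 48 mm wide, 4 mm thick, with a window round the bolt head; its wide part begins 28 mm behind the barrel's axis.
- cap_left_hinge (a point): Middle of the hinge line of the left bolt's cap, parallel to the block's y axis, 42 mm behind the bolt, 49 mm above the desk; the grip barrel's axis is 100 mm from it.
- cap_left (a joint): Opening angle of the left bolt's cap (rad): 0 shut and level, growing as its front is lifted, 1.3 at its stop. The cap weighs 200 g, swings freely and falls shut when let go.
- bolt_middle_top (a point): Centre of the top of the middle bolt's steel hex head, 19 mm across, 65 mm above the desk at the start, where it stands 14 mm proud of its cap. Tap it straight down from above with closed fingers.
- bolt_middle (a joint): How far the middle bolt has sunk (m): 0 at the start. A tight bolt gives less than 1 mm when tapped; the loose one drops 6 mm to its stop under a push of more than about 2 N and stays down.
- cap_middle_grip (a point): Centre of the grip barrel of the middle cap: 16 mm diameter, 16 mm long along the block's y, flat ends pinched along y from above; on a tongue 10 mm wide, 58 mm in front of the bolt, 49 mm above the desk when shut, nothing below or beside it. The cap is a dark steel plate 48 mm wide, 4 mm thick, with a window round the bolt head; its wide part begins 28 mm behind the barrel's axis.
- cap_middle_hinge (a point): Middle of the hinge line of the middle bolt's cap, parallel to the block's y axis, 42 mm behind the bolt, 49 mm above the desk; the grip barrel's axis is 100 mm from it.
- cap_middle (a joint): Opening angle of the middle bolt's cap (rad): 0 shut and level, growing as its front is lifted, 1.3 at its stop. The cap weighs 200 g, swings freely and falls shut when let go.
- bolt_right_top (a point): Centre of the top of the right bolt's steel hex head, 19 mm across, 65 mm above the desk at the start, where it stands 14 mm proud of its cap. Tap it straight down from above with closed fingers.
- bolt_right (a joint): How far the right bolt has sunk (m): 0 at the start. A tight bolt gives less than 1 mm when tapped; the loose one drops 6 mm to its stop under a push of more than about 2 N and stays down.
- cap_right_grip (a point): Centre of the grip barrel of the right cap: 16 mm diameter, 16 mm long along the block's y, flat ends pinched along y from above; on a tongue 10 mm wide, 58 mm in front of the bolt, 49 mm above the desk when shut, nothing below or beside it. The cap is a dark steel plate 48 mm wide, 4 mm thick, with a window round the bolt head; its wide part begins 28 mm behind the barrel's axis.
- cap_right_hinge (a point): Middle of the hinge line of the right bolt's cap, parallel to the block's y axis, 42 mm behind the bolt, 49 mm above the desk; the grip barrel's axis is 100 mm from it.
- cap_right (a joint): Opening angle of the right bolt's cap (rad): 0 shut and level, growing as its front is lifted, 1.3 at its stop. The cap weighs 200 g, swings freely and falls shut when let go.
- side_cutters: Side cutters with blue handles, 52 x 108 x 14 mm, lying on the desk; a bystander. Origin at the centre of its underside.
- solder_spool: Spool of solder wire, 58 mm across, 42 mm high, standing on the desk; a bystander. Origin at the centre of its underside.
- relay: Small black relay, 28 x 28 x 24 mm, on the desk; a bystander. Origin at the centre of its underside.

How it is judged:
On the way, in this order (a step that is already met when the one before it is completed fails the run):
1. the left bolt is tapped with the fingers (contact force between the fingers and bolt_left above 0.5 N), for 0.02 s.
2. the middle bolt is tapped with the fingers (contact force between the fingers and bolt_middle above 0.5 N), for 0.02 s.
3. the right bolt is tapped with the fingers (contact force between the fingers and bolt_right above 0.5 N), for 0.02 s.
At the end, for the whole second after the job is handed in: The bolt that dropped when tapped (sunk more than 4 mm) has its cap lifted to more than 0.6 rad (34 degrees), still, and carried by the fingers (contact force above 0.2 N); the other two caps are shut (below 0.1 rad) and their bolts have not sunk (below 3 mm) (((value of joint bolt_left above 0.004 m and value of joint cap_left above 0.6 rad and contact force between the fingers and cap_left above 0.2 N and velocity of joint cap_left between -0.1 and 0.1 rad/s and value of joint each of cap_middle, cap_right below 0.1 rad and value of joint each of bolt_middle, bolt_right below 0.003 m) or (value of joint bolt_middle above 0.004 m and value of joint cap_middle above 0.6 rad and contact force between the fingers and cap_middle above 0.2 N and velocity of joint cap_middle between -0.1 and 0.1 rad/s and value of joint each of cap_left, cap_right below 0.1 rad and value of joint each of bolt_left, bolt_right below 0.003 m) or (value of joint bolt_right above 0.004 m and value of joint cap_right above 0.6 rad and contact force between the fingers and cap_right above 0.2 N and velocity of joint cap_right between -0.1 and 0.1 rad/s and value of joint each of cap_left, cap_middle below 0.1 rad and value of joint each of bolt_left, bolt_middle below 0.003 m))); the arm keeps its last pose, push and grip.
It fails at once if a cap is opened (beyond 0.15 rad) whose bolt has not dropped under a tap ((value of joint cap_left above 0.15 rad and value of joint bolt_left below 0.003 m) or (value of joint cap_middle above 0.15 rad and value of joint bolt_middle below 0.003 m) or (value of joint cap_right above 0.15 rad and value of joint bolt_right below 0.003 m)).
It fails at once if a bystander is moved by more than 2 cm (distance of any of side_cutters, solder_spool, relay from where it was at the start of the episode above 0.02 m).
It also fails if it takes over 50 s, if anything falls off the work surface, if the arm or the gripper's body presses on something with over 40 N, if the wrist force passes 120 N, or if a joint passes its speed limit or range.

## Working session

There is one attempt and no reset: what is moved stays moved. The work goes in short steps, Python scripts to look and compute and a tool call to move; the robot and the scene stay as the last step left them, time stands still between calls to the robot, and variables do not carry over. Pictures are saved under pics/ and viewed, about 8 in all and at most 12, crops included, and the job is handed in when it is done.

Besides the shell and the picture viewer there is one more tool, called after "Call:" as a command line: name --pt "numbers of a row" for each row, then --argument value for the rest. move_arm: Moves the arm, as the interface text tells. Its arguments: {"type":"object","properties":{"deltas":{"type":"array","items":{"type":"array","items":{"type":"number"}}},"claw":{"type":"number"},"squeeze":{"type":"number"}},"required":["deltas"]}

```bash
ls; mkdir -p pics; cat > h.py <<'E'
import numpy as np, cv2
from station import arm
from scipy.spatial.transform import Rotation as R
def ray(cam,xy,st=None):
    c=arm.calibration(cam)
    if cam=="wrist":
        T=np.eye(4);T[:3,:3]=R.from_euler('xyz',st['ee_rot']).as_matrix();T[:3,3]=st['eef_pos'];T=T@np.array(c['mount'])
    else: T=np.array(c['T'])
    K=np.array(c['intrinsics']);p=np.linalg.solve(K,[xy[0],xy[1],1.]);d=T[:3,:3]@np.array([p[0],-p[1],-p[2]])
    return T[:3,3],d
def atz(cam,xy,z,st=None):
    o,d=ray(cam,xy,st);return o+d*(z-o[2])/d[2]
E
python3 - <<'E'
from h import *
s=arm.get_state();print(s, arm.tcp_to_grasp, arm.calibration('top').keys())
Z={'top':.065,'grip':.049,'hinge':.049}
for c in ['top','scene']:
    im=arm.grab_frame(c);cv2.imwrite(f'pics/{c}0.png',im[...,::-1])
    for n in ['bolt_left_top','bolt_middle_top','bolt_right_top','cap_left_grip','cap_middle_grip','cap_right_grip','cap_middle_hinge','side_cutters','solder_spool','relay','clamp_block']:
        z=Z.get(n.split('_')[-1],0)
        for r in arm.spot_point(n,c)[:1]: print(c,n,np.round(r['xy'],1),round(r['score'],2),atz(c,r['xy'],z).round(4))
E
```

```text
pics
{'t': 0.0, 'q': array([-9.04911082e-01,  3.59384258e-01,  1.10652530e-02, -3.51190881e-04,
       -1.22411357e+00, -2.88091890e-01]), 'qd': array([ 0.00219512, -0.00042022, -0.00107139, -0.00018103,  0.00013239,
       -0.0006405 ]), 'joint_efforts': array([ 1.71690886e-04, -5.82726896e+01,  2.93071944e+01,  6.99730530e+00,
        7.13380767e-03, -1.41948622e-04]), 'eef_pos': array([ 0.24890845, -0.62721925,  0.40372674]), 'ee_rot': array([ 3.13993003e+00, -1.48404137e-04, -2.76391877e+00]), 'force': array([-0.06758684,  0.35454166, -0.21860796]), 'moment': array([0.03897721, 0.06417539, 0.01821316]), 'width': 0.0874118282416622} 0.1593 dict_keys(['intrinsics', 'T'])
top bolt_left_top [226.  212.5] 0.39 [0.4988 0.0578 0.065 ]
top bolt_middle_top [268.5 211.9] 0.41 [ 0.4983 -0.0258  0.065 ]
top bolt_right_top [307.3 214.2] 0.44 [ 0.4923 -0.1018  0.065 ]
top cap_left_grip [227.2 239.5] 0.65 [0.4471 0.059  0.049 ]
top cap_middle_grip [270.6 242. ] 0.61 [ 0.4404 -0.0274  0.049 ]
top cap_right_grip [311.6 241.5] 0.71 [ 0.4398 -0.1088  0.049 ]
top cap_middle_hinge [270.3 193. ] 0.92 
[... 268 characters left out ...]
ene bolt_left_top [263.3 191.2] 0.65 [0.5083 0.066  0.065 ]
scene bolt_middle_top [295. 204.] 0.59 [ 0.5003 -0.0243  0.065 ]
scene bolt_right_top [326.5 214.8] 0.67 [ 0.4992 -0.1013  0.065 ]
scene cap_left_grip [245.5 209.1] 0.94 [0.4517 0.0609 0.049 ]
scene cap_middle_grip [276.9 222. ] 0.85 [ 0.4469 -0.0257  0.049 ]
scene cap_right_grip [308.4 232.4] 0.59 [ 0.4498 -0.0991  0.049 ]
scene cap_middle_hinge [312.9 202.9] 0.9 [ 0.5502 -0.0263  0.049 ]
scene side_cutters [368.5 298.7] 0.71 [ 0.4015 -0.2641  0.    ]
scene solder_spool [373.5 342.1] 0.55 [ 0.3135 -0.3348  0.    ]
scene relay [438.  306.4] 0.94 [ 0.4495 -0.3638  0.    ]
scene clamp_block [296.1 234.9] 0.58 [ 0.4982 -0.0253  0.    ]
```

Call:
move_arm --pt "10 30 0 0 0 -1.3" --pt "10 30 0 0 0 -1.3" --pt "10 30 0 0 0 -1.3" --pt "10 30 0 0 0 -1.3" --pt "10 30 0 0 0 -1.3" --claw 255 --squeeze 20

```text
t: 1.62
eef_pos: [0.2991, -0.4761, 0.4046]
ee_rot: [-3.142, 0.0, -2.879]
force: [0.8, 1.0, 1.1]
width: 0.0599
```

Call:
move_arm --pt "10 30 0 0 0 -1.3" --pt "10 30 0 0 0 -1.3" --pt "10 30 0 0 0 -1.3" --pt "10 30 0 0 0 -1.3" --pt "10 30 0 0 0 -1.3"

```text
t: 2.03
eef_pos: [0.3491, -0.326, 0.4049]
ee_rot: [-3.141, 0.001, -2.992]
force: [0.7, 0.2, 0.3]
width: 0.0264
```

Call:
move_arm --pt "10 30 0 0 0 -1.3" --pt "10 30 0 0 0 -1.3" --pt "10 30 0 0 0 -1.3" --pt "10 30 0 0 0 -1.3" --pt "10 30 0 0 0 -1.3"

```text
t: 2.45
eef_pos: [0.399, -0.1759, 0.4051]
ee_rot: [-3.142, 0.001, -3.105]
force: [0.8, 0.0, -0.5]
width: 0.0007
```

Call:
move_arm --pt "10 30 0 0 0 -1.3" --pt "10 30 0 0 0 -1.3" --pt "10 30 0 0 0 -1.3" --pt "10 30 0 0 0 -1.3" --pt "0 0 0 0 0 0"

```text
t: 2.87
eef_pos: [0.4404, -0.0539, 0.4051]
ee_rot: [3.141, 0.002, 3.09]
force: [0.6, -0.3, 1.0]
width: 0.0007
```

```bash
cat > look.py <<'E'
from h import *
import sys
Z={'top':.065,'grip':.049,'hinge':.049}
s=arm.get_state();print(s['t'],s['eef_pos'],s['ee_rot'],s['force'],s['width'])
im=arm.grab_frame('wrist');cv2.imwrite(f'pics/{sys.argv[1]}.png',im[...,::-1])
for a in ['left','middle','right']:
  for n in ['bolt_%s_top'%a,'cap_%s_grip'%a,'cap_%s_hinge'%a]:
    for r in arm.spot_point(n,'wrist')[:1]: print(n,np.round(r['xy'],1),round(r['score'],2),atz('wrist',r['xy'],Z[n.split('_')[-1]],s).round(4))
E
python3 look.py w1; python3 -c "
from h import *;print(arm.calibration('wrist'))"
```

```text
2.8667 [ 0.44039237 -0.05386041  0.40508579] [3.14085128e+00 1.72491300e-03 3.09001099e+00] [ 0.55032645 -0.28127846  1.00643223] 0.0006636453160293804
cap_left_grip [430.8 213.6] 0.63 [0.4434 0.0546 0.049 ]
cap_left_hinge [343.6 217.4] 0.4 [ 0.4429 -0.0238  0.049 ]
cap_middle_grip [342.2 216.8] 0.71 [ 0.4423 -0.0251  0.049 ]
cap_right_grip [253.  217.9] 0.72 [ 0.4391 -0.1055  0.049 ]
{'intrinsics': array([[380.1265765 ,   0.        , 310.83913573],
       [  0.        , 380.1265765 , 238.33583514],
       [  0.        ,   0.        ,   1.        ]]), 'mount': array([[ 3.60098909e-04,  9.66793681e-01,  2.55557918e-01,
         6.90710623e-02],
       [ 9.99999778e-01, -4.91288946e-04,  4.49511484e-04,
         4.33402252e-04],
       [ 5.60137642e-04,  2.55557699e-01, -9.66793643e-01,
         1.96000281e-02],
       [ 0.00000000e+00,  0.00000000e+00,  0.00000000e+00,
         1.00000000e+00]])}
```

View pics/w1.png

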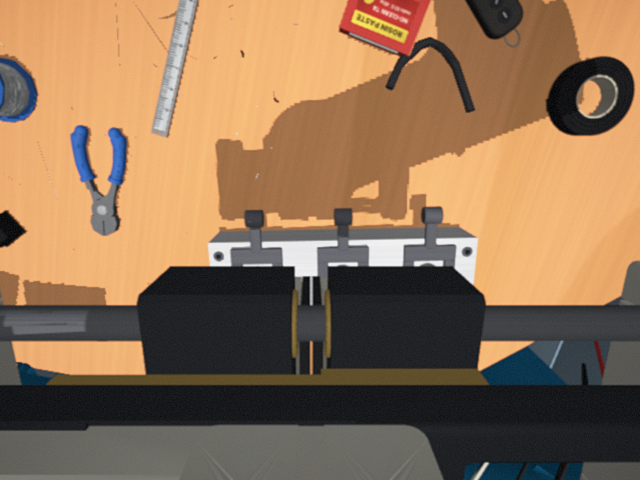

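Call:
move_arm --pt "12.4 21.6 -26 0 0 0.3" --pt "12.4 21.6 -26 0 0 0.3" --pt "12.4 21.6 -26 0 0 0.3" --pt "12.4 21.6 -26 0 0 0.3" --pt "12.4 21.6 -26 0 0 0"

```text
t: 3.78
eef_pos: [0.5014, 0.0511, 0.2737]
ee_rot: [3.141, 0.001, 3.109]
force: [1.4, -0.5, 0.5]
width: 0.0006
```

Call:
move_arm --pt "0 0 0 0 0 0" --pt "0 0 0 0 0 0" --pt "0 0 0 0 0 0" --pt "0 0 0 0 0 0" --pt "0 0 0 0 0 0"

```text
t: 4.2
eef_pos: [0.5009, 0.05, 0.2759]
ee_rot: [3.141, 0.002, 3.108]
force: [-0.8, 0.4, 0.3]
width: 0.0003
```

```bash
python3 - <<'E'
from h import *
s=arm.get_state();print(s['eef_pos'],s['ee_rot'],s['force'])
im=arm.grab_frame('scene');cv2.imwrite('pics/s1.png',cv2.resize(im[120:300,180:420,::-1],None,fx=3,fy=3))
E
python3 look.py w2
```

```text
[0.50092589 0.04997069 0.27589387] [3.14059952e+00 1.94238002e-03 3.10845391e+00] [-0.75755414  0.36178452  0.29140965]
4.25 [0.50090008 0.05000697 0.27586762] [3.14050854e+00 1.98278196e-03 3.10834235e+00] [-0.31384416 -0.35970809 -0.39133067] 0.00035626709309120663
bolt_left_top [319.  274.9] 0.75 [0.5032 0.0549 0.065 ]
cap_left_grip [317.5 161.1] 0.7 [0.4445 0.056  0.049 ]
cap_left_hinge [166.5 277.9] 0.39 [ 0.5081 -0.0334  0.049 ]
bolt_middle_top [167.8 271. ] 0.93 [ 0.4983 -0.0255  0.065 ]
cap_middle_grip [165.  162.3] 0.94 [ 0.4424 -0.0256  0.049 ]
bolt_right_top [ 17.4 271.7] 0.85 [ 0.4961 -0.1056  0.065 ]
cap_right_grip [ 17.1 159.8] 0.67 [ 0.4385 -0.1044  0.049 ]
```

View pics/s1.png

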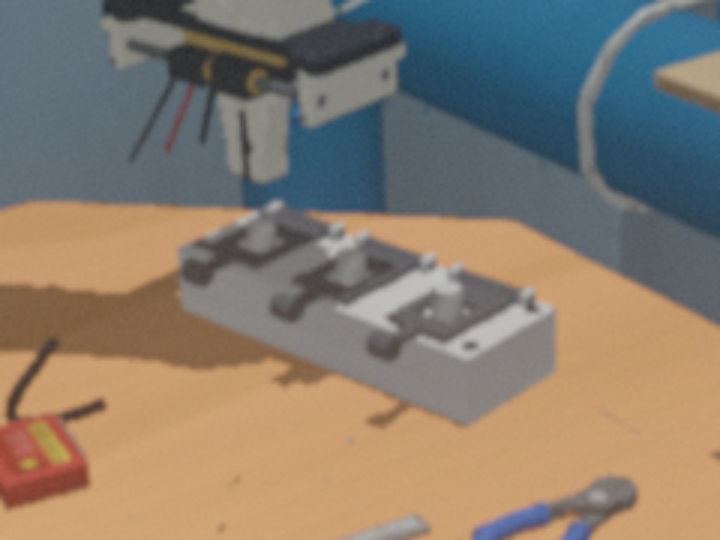

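View pics/w2.png

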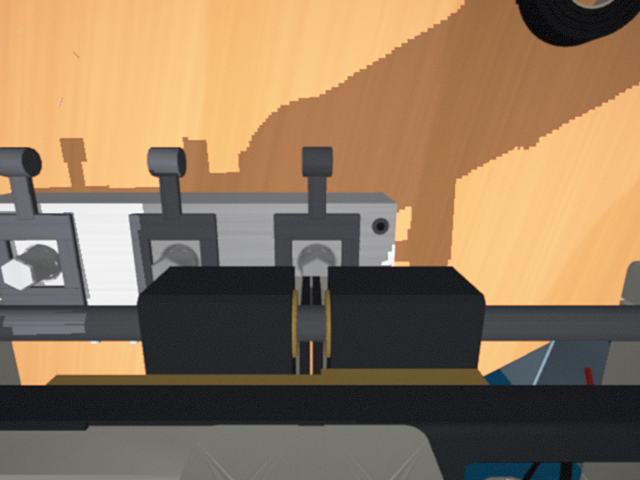

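Call:
move_arm --pt "1 4 -10 0 0 0" --pt "0 0 -10 0 0 0" --pt "0 0 -5 0 0 0" --pt "0 0 0 0 0 0" --pt "0 0 0 0 0 0"

```text
t: 5.17
eef_pos: [0.5018, 0.0546, 0.2489]
ee_rot: [-3.141, -0.002, 3.109]
force: [-0.1, 0.7, 0.1]
width: 0.0006
```

Call:
move_arm --pt "0 0 -1 0 0 0" --pt "0 0 -1 0 0 0" --pt "0 0 -1 0 0 0" --pt "0 0 -1 0 0 0" --pt "0 0 0 0 0 0"

```text
t: 5.58
eef_pos: [0.5019, 0.0546, 0.2456]
ee_rot: [3.142, 0.0, 3.109]
force: [-0.3, -0.1, 0.1]
width: 0.0005
```

Tip at about 67.6 mm; contact expected within 3 mm.

Call:
move_arm --pt "0 0 -1 0 0 0" --pt "0 0 -1 0 0 0" --pt "0 0 -0.5 0 0 0" --pt "0 0 -0.5 0 0 0" --pt "0 0 0 0 0 0"

```text
t: 6.0
eef_pos: [0.502, 0.0546, 0.243]
ee_rot: [-3.141, 0.0, 3.109]
force: [-2.0, 0.5, 4.3]
width: 0.0001
```

Call:
move_arm --pt "0 0 -0.5 0 0 0" --pt "0 0 -0.5 0 0 0" --pt "0 0 0 0 0 0" --pt "0 0 0 0 0 0" --pt "0 0 0 0 0 0"

```text
t: 6.42
eef_pos: [0.502, 0.0546, 0.2429]
ee_rot: [-3.142, 0.001, 3.11]
force: [-5.1, -0.4, 13.9]
width: 0.0005
```

Call:
move_arm --pt "0 0 20 0 0 0" --pt "-1 -30 0 0 0 0" --pt "-1 -30 0 0 0 0" --pt "-0.7 -20.2 0 0 0 0" --pt "0 0 -10 0 0 0"

```text
t: 6.83
eef_pos: [0.4993, -0.0279, 0.253]
ee_rot: [3.141, 0.002, 3.108]
force: [0.3, 0.6, 0.1]
width: 0.0006
```

Call:
move_arm --pt "0 0 -4 0 0 0" --pt "0 0 -1.5 0 0 0" --pt "0 0 0 0 0 0" --pt "0 0 0 0 0 0" --pt "0 0 0 0 0 0"

```text
t: 7.25
eef_pos: [0.4995, -0.0249, 0.2463]
ee_rot: [-3.142, 0.0, 3.11]
force: [-0.1, -0.4, 0.7]
width: 0.0008
```

Call:
move_arm --pt "0 0 -1 0 0 0" --pt "0 0 -1 0 0 0" --pt "0 0 -1 0 0 0" --pt "0 0 -0.5 0 0 0" --pt "0 0 0 0 0 0"

```text
t: 7.67
eef_pos: [0.4994, -0.0254, 0.2431]
ee_rot: [3.141, 0.0, 3.11]
force: [-2.2, 2.7, 4.8]
width: 0.0004
```

Call:
move_arm --pt "0 0 -0.5 0 0 0" --pt "0 0 -0.5 0 0 0" --pt "0 0 0 0 0 0" --pt "0 0 0 0 0 0" --pt "0 0 0 0 0 0"

```text
t: 8.08
eef_pos: [0.4994, -0.0254, 0.2429]
ee_rot: [3.141, 0.001, 3.11]
force: [-4.2, 2.9, 14.2]
width: 0.0007
```

Middle is tight as well. Now the right one.

Call:
move_arm --pt "0 0 20 0 0 0" --pt "-1 -30 0 0 0 0" --pt "-1 -30 0 0 0 0" --pt "-0.7 -20.2 0 0 0 0" --pt "0 0 -10 0 0 0"

```text
t: 8.5
eef_pos: [0.4969, -0.1081, 0.253]
ee_rot: [3.142, 0.003, 3.108]
force: [0.1, 0.4, 0.0]
width: 0.0003
```

Call:
move_arm --pt "0 0 -4 0 0 0" --pt "0 0 -1.5 0 0 0" --pt "0 0 0 0 0 0" --pt "0 0 0 0 0 0" --pt "0 0 0 0 0 0"

```text
t: 8.92
eef_pos: [0.4968, -0.1051, 0.2463]
ee_rot: [-3.142, 0.0, 3.11]
force: [0.3, 0.2, -0.5]
width: 0.0007
```

Call:
move_arm --pt "0 0 -1 0 0 0" --pt "0 0 -1 0 0 0" --pt "0 0 -1 0 0 0" --pt "0 0 -0.5 0 0 0" --pt "0 0 0 0 0 0"

```text
t: 9.33
eef_pos: [0.4966, -0.1057, 0.2426]
ee_rot: [-3.142, 0.0, 3.109]
force: [0.2, 0.7, -0.7]
width: 0.0002
```

Call:
move_arm --pt "0 0 -0.5 0 0 0" --pt "0 0 -0.5 0 0 0" --pt "0 0 0 0 0 0" --pt "0 0 0 0 0 0" --pt "0 0 0 0 0 0"

```text
t: 9.75
eef_pos: [0.4965, -0.1058, 0.2416]
ee_rot: [-3.142, -0.0, 3.109]
force: [-0.1, -0.1, 0.9]
width: 0.0005
```

Call:
move_arm --pt "0 0 -1 0 0 0" --pt "0 0 -1 0 0 0" --pt "0 0 -1 0 0 0" --pt "0 0 -1 0 0 0" --pt "0 0 0 0 0 0"

```text
t: 10.17
eef_pos: [0.4965, -0.1058, 0.2375]
ee_rot: [-3.142, -0.0, 3.109]
force: [-0.5, -0.3, 0.1]
width: 0.0005
```

Call:
move_arm --pt "0 0 -0.5 0 0 0" --pt "0 0 -0.5 0 0 0" --pt "0 0 -0.5 0 0 0" --pt "0 0 0 0 0 0" --pt "0 0 0 0 0 0"

```text
t: 10.58
eef_pos: [0.4966, -0.1058, 0.2373]
ee_rot: [-3.141, 0.001, 3.11]
force: [-5.0, 1.2, 13.3]
width: 0.0007
```

Call:
move_arm --pt "0 0 25 0 0 0" --pt "-15 0 25 0 0 0" --pt "-21 0.5 2 0 0 0" --pt "-21 0.5 0 0 0 0" --pt "0 0 0 0 0 0" --claw 125

```text
t: 11.0
eef_pos: [0.4361, -0.105, 0.2882]
ee_rot: [3.141, -0.001, 3.108]
force: [-0.2, 0.2, -1.9]
width: 0.0283
```

Call:
move_arm --pt "0 0 0 0 0 0" --pt "0 0 0 0 0 0" --pt "0 0 0 0 0 0" --pt "0 0 0 0 0 0" --pt "0 0 0 0 0 0"

```text
t: 11.42
eef_pos: [0.44, -0.1048, 0.2878]
ee_rot: [-3.141, -0.001, 3.109]
force: [0.4, -0.5, 0.2]
width: 0.0448
```

```bash
python3 look.py w3
```

```text
11.4167 [ 0.44002383 -0.10476911  0.28784941] [-3.14143152e+00 -5.85504249e-04  3.10916580e+00] [ 0.38108311 -0.52752111  0.23536519] 0.044755479258967855
bolt_left_top [578.6 354.4] 0.4 [0.5018 0.0546 0.065 ]
cap_left_grip [576.9 256.8] 0.66 [0.4454 0.0562 0.049 ]
bolt_middle_top [580.1 253. ] 0.17 [0.4378 0.0461 0.065 ]
cap_middle_grip [441.8 254.1] 0.89 [ 0.4411 -0.0255  0.049 ]
bolt_right_top [313.1 349.3] 0.69 [ 0.4933 -0.1048  0.065 ]
cap_right_grip [310.1 256.8] 0.62 [ 0.4403 -0.1049  0.049 ]
```

View pics/w3.png

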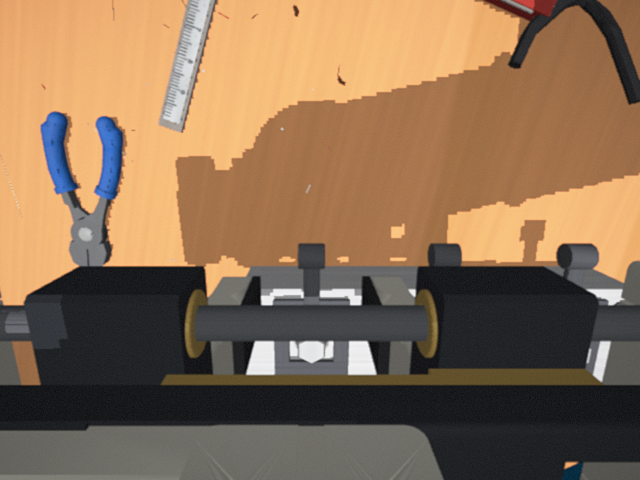

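Call:
move_arm --pt "0 0 -25 0 0 0" --pt "0 0 -25 0 0 0" --pt "0 0 -18 0 0 0" --pt "0 0 -9 0 0 0" --pt "0 0 0 0 0 0"

```text
t: 12.33
eef_pos: [0.4389, -0.1049, 0.2096]
ee_rot: [-3.141, -0.004, 3.109]
force: [-0.3, 0.6, 0.3]
width: 0.0445
```

Call:
move_arm --pt "0 0 0 0 0 0" --pt "0 0 0 0 0 0" --pt "0 0 0 0 0 0" --pt "0 0 0 0 0 0" --pt "0 0 0 0 0 0" --claw 255 --squeeze 12

```text
t: 12.75
eef_pos: [0.4398, -0.1047, 0.2119]
ee_rot: [3.141, 0.001, 3.109]
force: [0.3, -0.9, -0.5]
width: 0.0171
```

Call:
move_arm --pt "0 0 0 0 0 0" --pt "0 0 0 0 0 0" --pt "0 0 0 0 0 0" --pt "0 0 0 0 0 0" --pt "0 0 0 0 0 0"

```text
t: 13.17
eef_pos: [0.4398, -0.1047, 0.2117]
ee_rot: [3.141, 0.001, 3.11]
force: [-1.6, 0.6, 6.4]
width: 0.0157
```

Call:
move_arm --pt "0.1 0 4.4 0 0 0" --pt "0.3 0 4.4 0 0 0" --pt "0.5 0 4.3 0 0 0" --pt "0.7 0 4.3 0 0 0" --pt "0.9 0 4.3 0 0 0"

```text
t: 13.58
eef_pos: [0.4421, -0.1048, 0.2333]
ee_rot: [3.141, 0.0, 3.109]
force: [1.3, 0.4, -2.0]
width: 0.0154
```

Call:
move_arm --pt "1.0 0 4.2 0 0 0" --pt "1.2 0 4.2 0 0 0" --pt "1.4 0 4.1 0 0 0" --pt "1.6 -0.1 4.1 0 0 0" --pt "1.8 -0.1 4.0 0 0 0"

```text
t: 14.0
eef_pos: [0.4489, -0.105, 0.2537]
ee_rot: [3.142, -0.001, 3.109]
force: [-0.1, -0.5, -3.4]
width: 0.016
```

```bash
python3 - <<'E'
from h import *
s=arm.get_state();print(s['eef_pos'],s['ee_rot'],s['force'],s['width'])
im=arm.grab_frame('scene');cv2.imwrite('pics/s2.png',cv2.resize(im[120:300,180:420,::-1],None,fx=3,fy=3))
E
```

```text
[ 0.44886627 -0.10501704  0.25371939] [ 3.14154473e+00 -8.26841104e-04  3.10899861e+00] [-0.14435852 -0.53209356 -3.35122569] 0.016037122649921725
```

View pics/s2.png

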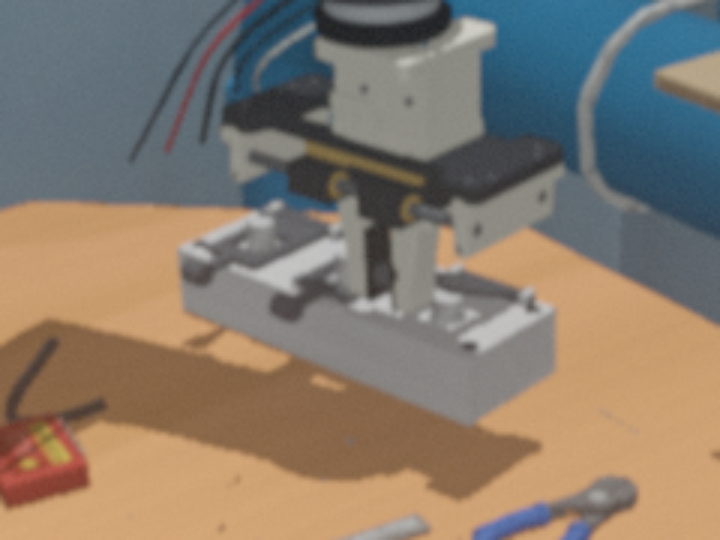

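The picture shows the right cap tilted, with its barrel between the fingers at about (380,270). The other two caps are shut. Continuing the arc.

Call:
move_arm --pt "1.9 -0.1 3.9 0 0 0" --pt "2.1 -0.1 3.8 0 0 0" --pt "2.3 -0.1 3.7 0 0 0" --pt "2.4 -0.1 3.6 0 0 0" --pt "2.6 -0.1 3.5 0 0 0"

```text
t: 14.47
eef_pos: [0.4602, -0.1054, 0.2722]
ee_rot: [3.141, -0.001, 3.109]
force: [-3.9, 4.0, 0.3]
width: 0.016
```

Call:
move_arm --pt "2.7 -0.1 3.4 0 0 0" --pt "2.9 -0.1 3.3 0 0 0" --pt "3.0 -0.1 3.2 0 0 0" --pt "3.2 -0.1 3.0 0 0 0" --pt "3.3 -0.1 2.9 0 0 0"

```text
t: 14.88
eef_pos: [0.4757, -0.1059, 0.2882]
ee_rot: [3.141, -0.0, 3.109]
force: [-3.9, 3.2, 0.4]
width: 0.0159
```

Call:
move_arm --pt "0 0 0 0 0 0" --pt "0 0 0 0 0 0" --pt "0 0 0 0 0 0" --pt "0 0 0 0 0 0" --pt "0 0 0 0 0 0"

```text
t: 15.3
eef_pos: [0.4757, -0.1059, 0.2882]
ee_rot: [3.141, 0.001, 3.109]
force: [-3.4, 3.6, 3.1]
width: 0.016
```

```bash
python3 - <<'E'
from h import *
s=arm.get_state();print(s['eef_pos'],s['ee_rot'],s['force'],s['width'])
im=arm.grab_frame('scene');cv2.imwrite('pics/s3.png',cv2.resize(im[120:300,180:420,::-1],None,fx=3,fy=3))
E
python3 look.py w4
```

```text
[ 0.475683   -0.10594292  0.28820112] [3.14149850e+00 6.09436723e-04 3.10932597e+00] [-3.36899016  3.59035622  3.14321727] 0.016013756359551386
15.35 [ 0.47568026 -0.10593547  0.28819166] [3.14152346e+00 5.64937311e-04 3.10935032e+00] [-3.87775722  5.10567223  2.74462486] 0.016118280608791627
cap_left_grip [585.1 194.6] 0.63 [0.4436 0.0545 0.049 ]
cap_left_hinge [555.1 349.9] 0.76 [0.5445 0.0505 0.049 ]
bolt_middle_top [589.6 299. ] 0.6 [0.502  0.0549 0.065 ]
cap_middle_grip [446.8 193. ] 0.61 [ 0.4402 -0.0257  0.049 ]
bolt_right_top [311.  294.8] 0.69 [ 0.4942 -0.1061  0.065 ]
cap_right_grip [310.7 308.3] 0.61 [ 0.5102 -0.1068  0.049 ]
cap_right_hinge [310.6 352. ] 0.84 [ 0.5411 -0.1078  0.049 ]
```

View pics/s3.png

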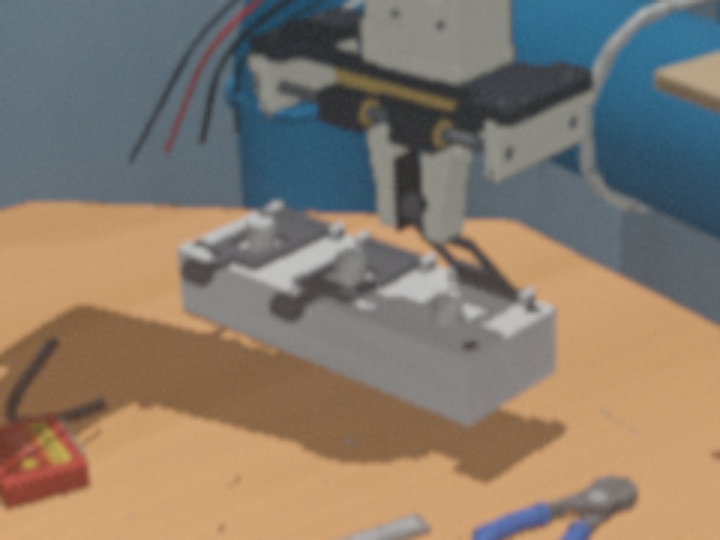

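View pics/w4.png

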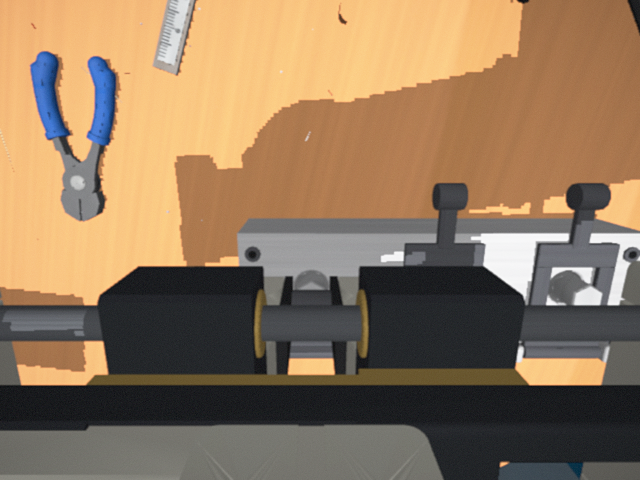

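```bash
python3 -c "
from station import arm
arm.job_done();s=arm.get_state();print(s['t'],s['eef_pos'],s['width'])"
```

```text
the job is handed in; nothing more can be done
the job is handed in; nothing more can be done
```

The right bolt is the loose one. I lifted its cap to about 50° and handed the job in still holding it open. The clock read about 15.5 s of the 50 s allowed.

- **Taps:** I tapped left, middle, right. The left and middle bolts held at 65 mm under about 14 N. The right bolt gave way almost without resistance, and I met it again about 6 mm lower.
- **Cap:** I pinched the right cap's grip barrel (16 mm opening) and followed the hinge arc with the gripper upright. The angle comes from the gripper's travel: 36 mm forward and 76 mm up.
- **Last checks:** The gripper was still, with its opening steady at 16.0 mm. The last scene and wrist pictures showed the right cap open in the fingers and the left and middle caps shut. The side cutters looked undisturbed. The spool and relay were outside those last pictures, but the arm never went near them after its first high pass.
- **Disagreements:** The networks' point for the right grip no longer applied at the end, because I computed it for a shut cap. They also labelled the left bolt as the middle one in the last wrist picture. I ignored both. The state read after hand-in was refused, so I have no numbers from the final second.

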